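Roll the rolling pin home onto its rest

ROBOT

A 7-joint arm with a two-finger parallel gripper is mounted at the origin on a cart in front of the work surface, level with it; the furniture and walls round the work are solid. World frame = base frame: x ahead of the robot, y to its left, z up, the work surface at z = 0. Lengths are in m, angles in rad, forces in N, time in s.
With the tool pointing down it reaches from about 0.4 to 0.85 m from the base axis. Payload 4.5 kg.
Tool frame: the origin (TCP) lies at the centre of the arm's flange, where the gripper is bolted on; the fingertips stand 166 mm ahead of it and the grasp point (between the pads) lies 147 mm ahead of it (r.grip_depth is the distance from the TCP to the grasp point, in m); z points along the fingers, y is the line along which they close (so a half turn about z gives the same grasp; the last joint's range is limited). The gripper opens to 88 mm and grips with 3 to 60 N. Pads are 18 mm wide; open, the fingers measure 123 mm over their backs; the gripper's body (75 mm by 187 mm) begins 45 mm behind the grasp point.
Start: joints at [1.336, 0.689, -0.195, 1.565, 0.157, 0.902, -0.215], TCP at [0.166, -0.603, 0.405] pointing down, gripper open.
Joint ranges: [-3.01, 3.01], [-0.46, 2.08], [-1.47, 1.51], [0.13, 2.56], [-1, 4.14], [0.04, 2.09], [-2.66, 2.66]. Speed limits (rad/s): [2.57, 2.57, 3.14, 3.14, 3.14, 3.14, 3.14].

INTERFACE

Orientations are given as a unit quaternion [x, y, z, w].
In Python, from plant import status, cams, r, finder gives the robot as it stands.
- The arm moves only by the tool play_rows, never from a script. Its argument "rows" is a list of rows, each a list of 7 numbers: the opening in per cent of the stroke, from 0 (shut) to 100 (fully open), then the shift along the tool's x, y, z in m, then the turn, a rotation vector about the tool's x, y, z in degrees. A call has 1 to 8 rows; each row shifts and turns the commanded pose from where the row before left it, along the tool's axes as they then stand; what a row does not reach is not made up. A row lasts 1/8 s, in which the tool goes at most 62.5 mm and 10.7 degrees, less where a joint would pass 70% of its speed; a pose out of reach is approached as far as the arm can. A call with a gripper value outside its range is refused whole. The fingers move at their own pace and stop on an object; "grip_force" is the grip in N (left out, the last holds). Time passes only in rows, so rows that do not move let the fingers close. It gives the time, the measured TCP pose, the force, the opening and the grip force at its end, in the units of the state.
- status.get_state(): the state, without advancing time (a new reading comes with each control period).
- cams.snapshot(name): name is "scene" or "side" or "wrist"; returns the picture (384x512x3 uint8, red, green, blue); there is no depth.
- cams.camera_params(name): a dict with "vfov" (degrees; the focal length in pixels is half the picture's height over the tangent of half this angle, whatever the lens; pixels are square), "cx", "cy" (the principal point, pixels), "distortion" ([k1, k2, p1, p2, k3] as OpenCV has them; the pictures are not rectified), "R" (3x3) and "t" (3): a world point X has camera coordinates R X + t; the wrist camera has in their place "tool_from_camera" (4x4, takes a point from camera to tool coordinates, whose origin is the TCP and whose axes are the flange's). Camera axes: x right, y down, z forward; pixel columns grow to the right and rows downward; lengths in m; the calibration is good to about 2 mm. A picture is of the moment at which its call begins: read the wrist's pose just before it. camera_params takes no time and is no camera call.
- r.finish_job(): hands the job in; it is judged then, once.
Trained networks look in the newest picture that a camera, given by its name, has taken for a name from the list of things; names that differ only in an ending like _2 or _b are one class to them, and where a whole thing is asked for, a point or a joint stands for the part that bears it (a point fixed in the world has none). Each returns a list of dicts, best first, with "score" (0 to 1); they miss things now and then, are a little off and sometimes report something else, mostly with a low value. They report only what shows in the picture. A call takes as long as a camera call.
- finder.spot_in(camera, label): "at" ([x, y, z] in m, in the coordinates of the camera as it stood for that picture, good to about 4 mm: the middle of the surface that is visible of it).
- finder.regions_of(camera, label): "mask" (384x512 bool, what is visible of it).
The state is a dict: "clock": time; "q": joint angles; "qd": joint speeds; "joint_torque": joint torques, N m; "tool_pos": TCP position; "eef_rot": TCP orientation; "contact_force": force on the tool from outside, world axes, zero at the start; "moment": the same for the moment, N m; "opening": opening from 0.0 (shut) to 1.0 (fully open); "finger_force": force on a finger pad.
Only numpy, scipy, OpenCV 4.12 (cv2) and the standard library are available. Lean on these libraries where they do the work, as an engineer would, in place of code of your own. Each camera call takes 0.05 s, during which the arm holds its last target. There are 200 camera calls.

TASK

Clear the way first: stand the small pepper pot upright on a free part of the marble tray. Then roll the rolling pin along the worktop, by pushing its side and without lifting it, over the low first bar of its rest, and on until you feel it press gently against the taller, sprung second bar so that this gives a little; push no harder and do not run over it. Let go so that the pin lies quietly between the two bars, and leave the other things alone.

Things in the scene. Friction and masses are not known exactly. Their poses are not given: they have to be found in the camera images.
- pin_mid (a point): centre of the loose rolling pin: smooth pale wooden barrel, 50 mm diameter, 160 mm long, a dark knob handle (23 mm diameter) at each end, 220 mm over all, 0.29 to 0.43 kg. Lies on the worktop to the robot's left of the rest, nearly parallel to its bars. Its x axis is its long axis; y and z turn as it rolls. Rolls freely, stops a few mm after the push ends. Keep low: a wall cabinet hangs behind.
- rest: fixed rest: two wooden runners (18 x 130 x 8 mm, middles 276 mm apart, outside the pin's handles) and, clamped across them under black clamps 34 mm high, two steel bars. Origin on the worktop midway between the runners; y runs along them, the way the pin must roll; x along the bars. The bars' place along y changes by 36 mm and is NOT measured: feel or see it.
- rest_entry (a point): fixed point of the rest, 40 mm before its origin: the earliest place where the rolling pin's axis can be when it meets the first bar (3 mm high); it may be up to 36 mm later. Rolling over takes a push of 2 to 8 N, then the push falls away and the pin drops in: it settles 22 mm beyond where it met the bar.
- rest_last (a point): fixed point of the rest, 18 mm beyond its origin: the farthest place the settled pin's axis can be (the nearest is 36 mm before). The settled pin hangs on both bars, axis 26.5 mm up. The second bar, 22 mm high, 28 mm beyond the settled axis, yields on springs by 1 mm for 4 N; a push of 10 N is plenty to feel it, over 20 N is too hard.
- stop_bar (a joint): how far the second bar of the rest is pressed back on its springs, in m: 0 free, 0.001 at 4 N (enough), 0.005 at 20 N (too hard). It tells nothing of where the bars are clamped.
- pot_mid (a point): centre (45 mm up) of the loose pepper pot: clear waisted body 44 mm in diameter with a grey domed top, 90 mm tall, 0.1 kg, upright in the way between the pin and the rest
- tray: the fixed grey and white marble tray on the right, 200 x 270 x 12 mm; origin at the centre of its underside (on the worktop), x and y along its 200 and 270 mm sides. The half towards its -y end (nearer the robot) is free.
- mill: loose wooden pepper mill, 49 mm diameter, 130 mm tall, standing on the tray near its +y end; origin at the centre of its foot. To be left alone.
- squeezer: loose bright green squeeze bottle with an orange cap, 43 x 59 x 151 mm, standing behind the lane; origin at the centre of its foot. To be left alone.
- tin: loose squat green tin, 75 mm diameter, 58 mm tall, standing behind the rest; origin at the centre of its foot. To be left alone.

How it is judged:
By the outcome, as a careful person would: the job done as asked, in the order asked, and still so for the second after the job is handed in, with the robot touching nothing.
It also fails if it takes over 58 s, if anything falls off the work surface, if the arm or the gripper's body presses on something with over 40 N, if the wrist force passes 120 N, or if a joint passes its speed limit or range.

## Working session

There is one attempt and no reset: what is moved stays moved. The work goes in short steps, Python scripts to look and compute and a tool call to move; the robot and the scene stay as the last step left them, time stands still between calls to the robot, and variables do not carry over. Pictures are saved under pics/ and viewed, at most 10 in all, crops included, and the job is handed in when it is done.

Besides the shell and the picture viewer there is one more tool, called after ">>>" as name([rows], argument=value, ...), one row to a line, values as JSON. play_rows: Moves the arm, as the interface text tells. Its arguments: {"type":"object","properties":{"rows":{"type":"array","items":{"type":"array","items":{"type":"number"}}},"grip_force":{"type":"number"}},"required":["rows"]}

```bash
mkdir -p pics; cat > h.py <<'E'
import numpy as np, cv2
from scipy.spatial.transform import Rotation as Ro
from plant import status,cams,r,finder
def cam2w(c,p,st=None):
    P=cams.camera_params(c); p=np.array(p)
    if c=='wrist':
        st=st or status.get_state(); T=np.array(P['tool_from_camera'])
        return Ro.from_quat(st['eef_rot']).apply(T[:3,:3]@p+T[:3,3])+st['tool_pos']
    return np.array(P['R']).T@(p-np.array(P['t']))
def KD(c):
    P=cams.camera_params(c); f=192/np.tan(np.radians(P['vfov']/2))
    return np.array([[f,0,P['cx']],[0,f,P['cy']],[0,0,1]]),np.array(P['distortion'])
def pix2w(c,uv,z,st=None):
    K,D=KD(c); u=cv2.undistortPoints(np.array([[uv]],float),K,D)[0,0]
    o=cam2w(c,[0,0,0],st); d=cam2w(c,[u[0],u[1],1],st)-o
    return o+d*(z-o[2])/d[2]
def snap(c,name=None):
    im=cams.snapshot(c)
    if name: cv2.imwrite('pics/'+name+'.png',im[:,:,::-1])
    return im
E
python3 - <<'E'
from h import *
np.set_printoptions(precision=4,suppress=True)
s=status.get_state();print(s['clock'],s['tool_pos'],s['eef_rot'])
ims=[]
for c in ['scene','side']:
    ims.append(snap(c,c+'0'))
    for l in ['pin_mid','rest','pot_mid','tray','mill','squeezer','tin']:
        for d in finder.spot_in(c,l)[:2]: print(c,l,round(d['score'],2),cam2w(c,d['at']))
print(Ro.from_quat(s['eef_rot']).as_matrix())
E
```

```text
0.0 [ 0.1658 -0.6022  0.4039] [ 0.991   0.134  -0.0002 -0.0009]
scene pin_mid 0.79 [0.4259 0.1589 0.0439]
scene rest 0.97 [ 0.3999 -0.0768  0.0154]
scene pot_mid 0.73 [0.4892 0.0324 0.0522]
scene pot_mid 0.64 [ 0.3987 -0.076   0.0181]
scene tray 0.71 [ 0.4611 -0.3238  0.0121]
scene mill 0.6 [ 0.5644 -0.3379  0.0875]
scene squeezer 0.96 [ 0.7429 -0.117   0.0785]
scene tin 0.97 [0.7741 0.0356 0.0526]
side pin_mid 0.9 [0.4426 0.1608 0.0386]
side rest 0.94 [ 0.4302 -0.072   0.0172]
side pot_mid 0.96 [0.4965 0.0356 0.0444]
side pot_mid 0.18 [ 0.4483 -0.1006  0.0185]
side tray 0.8 [ 0.4741 -0.3102  0.0152]
side tray 0.35 [ 0.7542 -0.1108  0.0771]
side mill 0.57 [ 0.5758 -0.3382  0.0846]
side squeezer 0.64 [ 0.7509 -0.1137  0.0717]
side tin 0.56 [0.7836 0.0459 0.0501]
side tin 0.36 [ 0.4379 -0.0722  0.0119]
[[ 0.9641  0.2657 -0.0007]
 [ 0.2657 -0.9641  0.0018]
 [-0.0002 -0.0019 -1.    ]]
```

View pics/scene0.png

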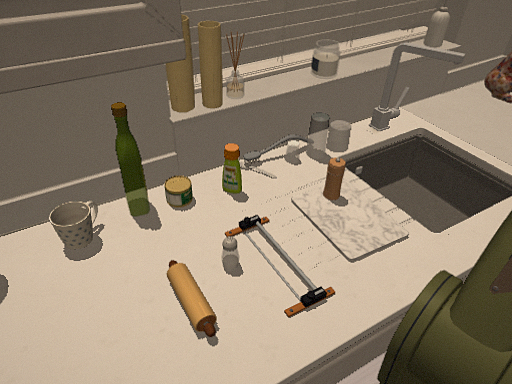

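View pics/side0.png

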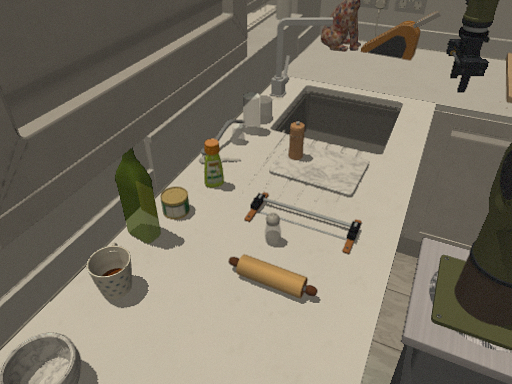

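The scene view shows the pin at about (190,297), the pot at (231,253), the rest's bars from (248,225) to (313,297), and the tray around (350,215). I'll crop in for exact geometry.

```bash
python3 - <<'E'
from h import *
a=cv2.imread('pics/scene0.png')[195:345,150:350]; cv2.imwrite('pics/c1.png',cv2.resize(a,None,fx=4,fy=4,interpolation=cv2.INTER_CUBIC))
b=cv2.imread('pics/side0.png')[180:310,215:375]; cv2.imwrite('pics/c2.png',cv2.resize(b,None,fx=4.6,fy=4.6,interpolation=cv2.INTER_CUBIC)[:598])
E
```

```text
(no output)
```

View pics/c1.png

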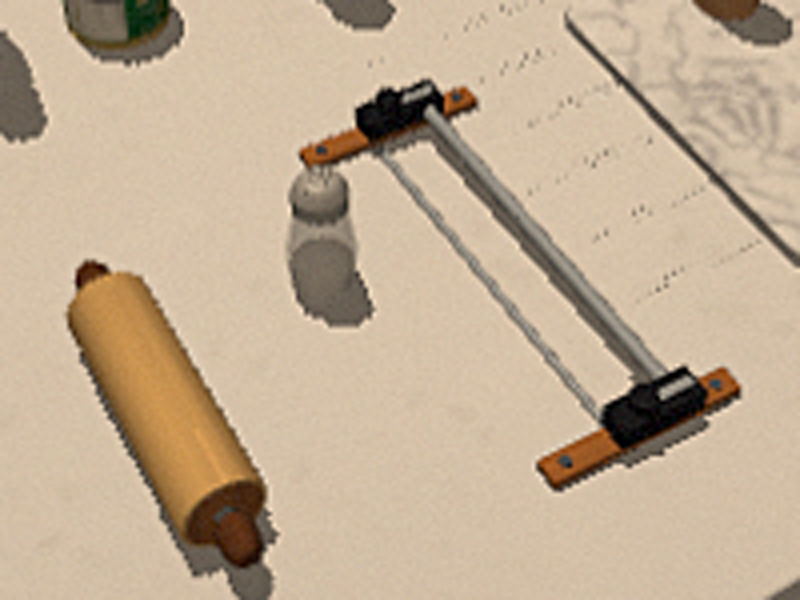

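View pics/c2.png

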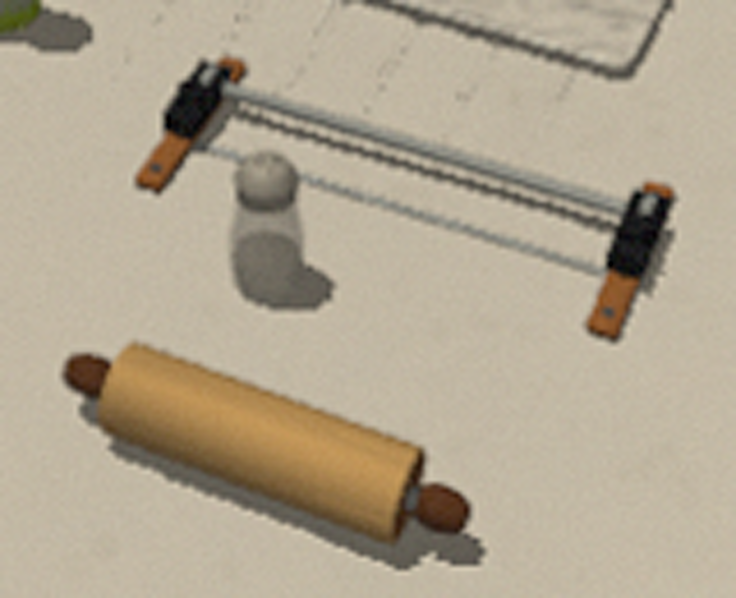

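The crops show the rest screws, both bars and the pin clearly (c1: screws (565,461),(719,384),(320,150),(457,97); first bar (380,152)–(600,415)). Next I'll triangulate.

```bash
python3 - <<'E'
from h import *
np.set_printoptions(precision=4,suppress=True)
A=lambda p:(150+p[0]/4-.375,195+p[1]/4-.375)
B=lambda p:(215+p[0]/4.6-.39,180+p[1]/4.6-.39)
def L(n,c,f,ps,z):
    print(n,c,*[pix2w(c,f(p),z)[:2] for p in ps])
L('scrN','scene',A,[(565,461),(719,384)],.008)
L('scrF','scene',A,[(320,150),(457,97)],.008)
L('bar1','scene',A,[(380,152),(600,415)],.003)
L('bar2','scene',A,[(432,112),(655,375)],.022)
L('knobs','scene',A,[(92,275),(240,540)],.025)
L('potTop','scene',A,[(320,172)],.088); L('potbase','scene',A,[(325,300)],.0)
L('scrN','side',B,[(608,312)],.008)
L('scrF','side',B,[(155,168)],.008)
L('bar1','side',B,[(195,148),(605,270)],.003)
L('bar2','side',B,[(230,90),(625,210)],.022)
L('knobs','side',B,[(67,368),(468,512)],.025)
L('potTop','side',B,[(267,160)],.088); L('potbase','side',B,[(270,285)],.0)
for p in [(292,207),(351,258),(407,234),(353,177)]: print('tray',pix2w('scene',p,.012)[:2])
m=finder.regions_of('side','tray')
E
```

```text
scrN scene [ 0.3182 -0.0255] [ 0.316  -0.1314]
scrF scene [ 0.5943 -0.0272] [ 0.5926 -0.1327]
bar1 scene [ 0.5774 -0.0629] [ 0.3356 -0.0627]
bar2 scene [ 0.576  -0.1017] [ 0.3314 -0.0956]
knobs scene [0.5549 0.1476] [0.3542 0.1525]
potTop scene [0.5067 0.0207]
potbase scene [0.488  0.0286]
scrN side [ 0.3184 -0.0265]
scrF side [ 0.5943 -0.0273]
bar1 side [ 0.5824 -0.0589] [ 0.3291 -0.0626]
bar2 side [ 0.5764 -0.0974] [ 0.3287 -0.0949]
knobs side [0.5612 0.1489] [0.3428 0.1485]
potTop side [0.5038 0.0209]
potbase side [0.4973 0.0258]
tray [ 0.591  -0.2252]
tray [ 0.3638 -0.2386]
tray [ 0.3543 -0.4222]
tray [ 0.6123 -0.4706]
```

>>> play_rows([
  [100, 0, 0, 0, 0, 0, 7.7],
  [100, 0, 0, 0, 0, 0, 7.7],
  [100, 0.042, -0.042, 0, 0, 0, 0],
  [100, 0.042, -0.042, 0, 0, 0, 0],
  [100, 0.042, -0.042, 0, 0, 0, 0],
  [100, 0.042, -0.042, 0, 0, 0, 0],
  [100, 0.042, -0.042, 0, 0, 0, 0],
  [100, 0.042, -0.042, 0, 0, 0, 0],
])

```text
clock: 1.85
tool_pos: [0.4193, -0.3491, 0.405]
eef_rot: [1.0, -0.0, 0.0, 0.0]
contact_force: [0.3, -0.4, -0.2]
opening: 0.999
finger_force: 0.0
```

>>> play_rows([
  [100, 0.01, -0.047, 0.012, 0, 0, 0],
  [100, 0.01, -0.047, 0.012, 0, 0, 0],
  [100, 0.01, -0.047, 0.012, 0, 0, 0],
  [100, 0.01, -0.047, 0.012, 0, 0, 0],
  [100, 0.01, -0.047, 0.012, 0, 0, 0],
  [100, 0.01, -0.047, 0.012, 0, 0, 0],
  [100, 0.01, -0.047, 0.012, 0, 0, 0],
  [100, 0.01, -0.047, 0.012, 0, 0, 0],
])

```text
clock: 2.85
tool_pos: [0.4985, 0.0271, 0.3085]
eef_rot: [1.0, 0.0, 0.0, -0.0]
contact_force: [0.3, -1.2, -0.4]
opening: 1.001
finger_force: 0.0
```

```bash
python3 - <<'E'
from h import *
np.set_printoptions(precision=4,suppress=True)
s=status.get_state();print(s['clock'],s['tool_pos'],s['q'],s['contact_force']);print(Ro.from_quat(s['eef_rot']).as_matrix())
snap('wrist','w1')
for l in ['pot_mid','pin_mid','rest']:
    for d in finder.spot_in('wrist',l)[:2]: print(l,round(d['score'],2),cam2w('wrist',d['at']))
E
```

```text
2.85 [0.4985 0.0271 0.3085] [-0.1539  0.6849  0.0116  2.0371 -0.0178  0.4187 -1.6994] [ 0.2872 -1.1517 -0.4376]
[[ 1.      0.0001  0.001 ]
 [ 0.0001 -1.      0.    ]
 [ 0.001  -0.     -1.    ]]
pot_mid 0.95 [0.5117 0.0279 0.0821]
pin_mid 0.94 [0.4983 0.1467 0.0414]
rest 0.85 [ 0.574  -0.081   0.0215]
```

View pics/w1.png

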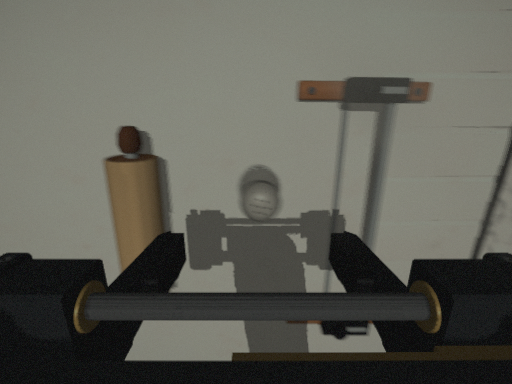

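The wrist view shows the dome at about (260,200), bar 1 at (344,115) to (333,240), bar 2 at (386,115) to (371,240), and the pin at the left.

```bash
python3 - <<'E'
from h import *
np.set_printoptions(precision=4,suppress=True)
f=lambda p,z:pix2w('wrist',p,z)[:2]
print('pot',f((260,200),.08)); print('bar1',f((344,115),.002),f((333,240),.002)); print('bar2',f((386,115),.02),f((371,240),.02))
print('scr',f((311,91),.008),f((419,92),.008))
print('pin edges',f((109,170),.025),f((157,170),.025),f((117,260),.025),f((164,230),.025),'knob',f((129,128),.025))
E
```

```text
pot [0.5062 0.0251]
bar1 [ 0.571  -0.0612] [ 0.4288 -0.0627]
bar2 [ 0.5716 -0.0959] [ 0.4383 -0.0993]
scr [ 0.5935 -0.0249] [ 0.593  -0.1306]
pin edges [0.5185 0.1756] [0.5185 0.1275] [0.4155 0.184 ] [0.4526 0.1274] knob [0.5594 0.1496]
```

>>> play_rows([
  [100, 0.006, 0.002, 0.03, 0, 0, 0],
  [100, 0, 0, 0.03, 0, 0, 0],
  [100, 0, 0, 0.03, 0, 0, 0],
  [100, 0, 0, 0.0165, 0, 0, 0],
  [20, 0, 0, 0, 0, 0, 0],
  [20, 0, 0, 0, 0, 0, 0],
  [20, 0, 0, 0, 0, 0, 0],
  [20, 0, 0, 0, 0, 0, 0],
], grip_force=12)

```text
clock: 4.05
tool_pos: [0.5042, 0.0235, 0.2029]
eef_rot: [1.0, 0.0, 0.001, -0.0]
contact_force: [-0.7, 1.4, -1.3]
opening: 0.572
finger_force: 0.0
```

>>> play_rows([
  [5, 0, 0, 0, 0, 0, 0],
  [5, 0, 0, 0, 0, 0, 0],
  [5, 0, 0, 0, 0, 0, 0],
  [5, 0, 0, 0, 0, 0, 0],
], grip_force=12)

```text
clock: 4.55
tool_pos: [0.5041, 0.0234, 0.2024]
eef_rot: [1.0, 0.0, 0.0, 0.0]
contact_force: [0.0, -0.1, 3.7]
opening: 0.448
finger_force: 12.1
```

>>> play_rows([
  [5, 0, 0, -0.015, 0, 0, 0],
  [5, 0, 0, -0.03, 0, 0, 0],
  [5, 0, 0, -0.035, 0, 0, 0],
  [5, -0.01, 0.03, 0, 0, 0, 0],
  [5, -0.01, 0.045, 0, 0, 0, 0],
  [5, -0.01, 0.045, 0, 0, 0, 0],
  [5, -0.01, 0.045, 0, 0, 0, 0],
  [5, -0.01, 0.045, 0, 0, 0, 0],
])

```text
clock: 5.55
tool_pos: [0.4534, -0.1879, 0.2829]
eef_rot: [1.0, 0.0, 0.0, 0.0]
contact_force: [-0.1, -0.0, -1.3]
opening: 0.448
finger_force: 11.8
```

>>> play_rows([
  [5, -0.01, 0.045, 0, 0, 0, 0],
  [5, -0.01, 0.045, 0, 0, 0, 0],
  [5, -0.01, 0.04, 0, 0, 0, 0],
  [5, -0.004, 0.015, 0, 0, 0, 0],
  [5, 0, 0, 0.02, 0, 0, 0],
  [5, 0, 0, 0.015, 0, 0, 0],
  [5, 0, 0, 0, 0, 0, 0],
])

```text
clock: 6.42
tool_pos: [0.42, -0.3302, 0.2463]
eef_rot: [1.0, 0.001, -0.001, -0.001]
contact_force: [-0.1, -0.4, -0.4]
opening: 0.443
finger_force: 11.8
```

```bash
python3 - <<'E'
from h import *
np.set_printoptions(precision=4,suppress=True)
s=status.get_state();print(s['clock'],s['tool_pos'],s['contact_force'],s['opening'],s['finger_force'])
a=snap('scene')[140:300,230:430]; cv2.imwrite('pics/s2.png',cv2.resize(a,None,fx=3,fy=3)[:,:,::-1])
E
```

```text
6.425 [ 0.42   -0.3302  0.2463] [-0.0707 -0.3639 -0.4158] 0.4427844991334336 11.790294015663676
```

View pics/s2.png

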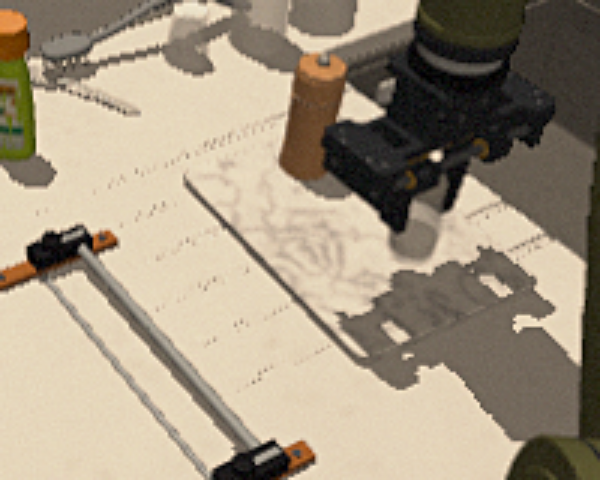

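The pot is held upright over the free half of the tray (crop (415,235)). Now lowering.

>>> play_rows([
  [5, 0, 0, 0.016, 0, 0, 0],
  [5, 0, 0, 0.01, 0, 0, 0],
  [5, 0, 0, 0.003, 0, 0, 0],
  [5, 0, 0, 0.001, 0, 0, 0],
  [5, 0, 0, 0.001, 0, 0, 0],
  [5, 0, 0, 0, 0, 0, 0],
])

```text
clock: 7.22
tool_pos: [0.4201, -0.3317, 0.2164]
eef_rot: [1.0, -0.0, 0.0, 0.0]
contact_force: [-0.6, -0.7, -1.3]
opening: 0.445
finger_force: 11.8
```

>>> play_rows([
  [5, 0, 0, 0.001, 0, 0, 0],
  [5, 0, 0, 0.001, 0, 0, 0],
  [5, 0, 0, 0, 0, 0, 0],
])

```text
clock: 7.6
tool_pos: [0.42, -0.3316, 0.2144]
eef_rot: [1.0, 0.0, 0.0, 0.0]
contact_force: [-0.3, -0.0, 1.4]
opening: 0.447
finger_force: 12.0
```

>>> play_rows([
  [5, 0, 0, 0.0006, 0, 0, 0],
  [5, 0, 0, 0, 0, 0, 0],
])

```text
clock: 7.85
tool_pos: [0.42, -0.3316, 0.2143]
eef_rot: [1.0, -0.0, 0.0, 0.0]
contact_force: [-1.5, 1.0, 6.9]
opening: 0.446
finger_force: 12.4
```

>>> play_rows([
  [55, 0, 0, -0.0004, 0, 0, 0],
  [70, 0, 0, 0, 0, 0, 0],
  [90, 0, 0, 0, 0, 0, 0],
  [100, 0, 0, 0, 0, 0, 0],
  [100, 0, 0, 0, 0, 0, 0],
  [100, 0, 0, -0.02, 0, 0, 0],
  [100, 0, 0, -0.04, 0, 0, 0],
  [100, 0, 0, -0.05, 0, 0, 0],
])

```text
clock: 8.85
tool_pos: [0.4197, -0.3313, 0.3245]
eef_rot: [1.0, 0.0, -0.001, -0.001]
contact_force: [0.7, -1.0, -0.3]
opening: 0.998
finger_force: 0.0
```

```bash
python3 - <<'E'
from h import *
np.set_printoptions(precision=4,suppress=True)
s=status.get_state();print(s['clock'],s['tool_pos'])
snap('side','s3');snap('wrist')
for c in ['side','wrist']:
  for l in ['pot_mid','pin_mid']:
    for d in finder.spot_in(c,l)[:1]: print(c,l,round(d['score'],2),cam2w(c,d['at']))
E
```

```text
8.85 [ 0.4197 -0.3313  0.3245]
side pot_mid 0.92 [ 0.4165 -0.3192  0.0586]
side pin_mid 0.92 [0.444  0.1596 0.0415]
wrist pot_mid 0.82 [ 0.421  -0.3333  0.0862]
```

View pics/s3.png

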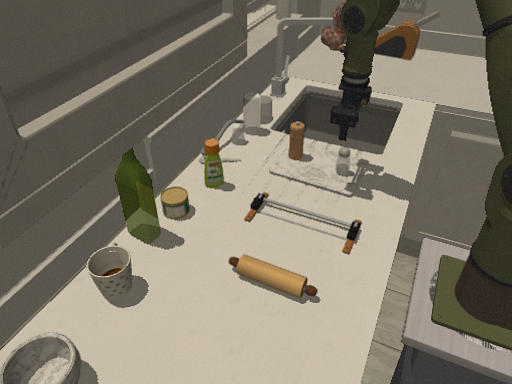

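The pot stands on the tray at (343,160), mill untouched, pin still in place. Next I turn the gripper 90° so the two open fingers push the barrel at two places, and go behind the pin.

>>> play_rows([
  [100, 0, 0, 0, 0, 0, 10],
  [100, 0, 0, 0, 0, 0, 10],
  [100, 0, 0, 0, 0, 0, 10],
  [100, 0, 0, 0, 0, 0, 10],
  [100, 0, 0, 0, 0, 0, 10],
  [100, 0, 0, 0, 0, 0, 10],
  [100, 0, 0, 0, 0, 0, 10],
  [100, 0, 0, 0, 0, 0, 10],
])

```text
clock: 10.15
tool_pos: [0.4196, -0.3312, 0.3225]
eef_rot: [0.764, -0.645, -0.002, 0.0]
contact_force: [-0.4, 0.0, 0.1]
opening: 1.004
finger_force: 0.0
```

>>> play_rows([
  [100, 0, 0, 0, 0, 0, 10],
  [100, -0.046, -0.003, 0, 0, 0, 0],
  [100, -0.046, -0.003, 0, 0, 0, 0],
  [100, -0.046, -0.003, 0, 0, 0, 0],
  [100, -0.046, -0.003, 0, 0, 0, 0],
  [100, -0.046, -0.003, 0, 0, 0, 0],
  [100, -0.046, -0.003, 0, 0, 0, 0],
  [100, -0.046, -0.003, 0, 0, 0, 0],
])

```text
clock: 11.15
tool_pos: [0.4406, -0.0081, 0.3229]
eef_rot: [0.707, -0.707, -0.001, 0.001]
contact_force: [1.0, -0.6, -0.9]
opening: 0.997
finger_force: 0.0
```

>>> play_rows([
  [100, -0.046, -0.003, 0, 0, 0, 0],
  [100, -0.046, -0.003, 0, 0, 0, 0],
  [100, -0.046, -0.003, 0, 0, 0, 0],
  [100, -0.046, -0.003, 0, 0, 0, 0],
  [100, -0.046, 0, 0, 0, 0, 0],
  [100, 0, 0, 0, 0, 0, 0],
])

```text
clock: 11.9
tool_pos: [0.4516, 0.225, 0.3216]
eef_rot: [0.711, -0.703, 0.0, 0.002]
contact_force: [0.2, -0.4, -0.5]
opening: 1.002
finger_force: 0.0
```

```bash
python3 - <<'E'
from h import *
np.set_printoptions(precision=4,suppress=True)
s=status.get_state();print(s['clock'],s['tool_pos'],s['q'],s['contact_force']);print(Ro.from_quat(s['eef_rot']).as_matrix())
snap('wrist','w4')
E
```

```text
11.9 [0.4516 0.225  0.3216] [-1.0345  0.8569  0.8772  2.0332 -0.9969  0.761  -2.6541] [ 0.1973 -0.3793 -0.5079]
[[ 0.0102 -0.9999 -0.0026]
 [-0.9999 -0.0102 -0.0036]
 [ 0.0036  0.0026 -1.    ]]
```

View pics/w4.png

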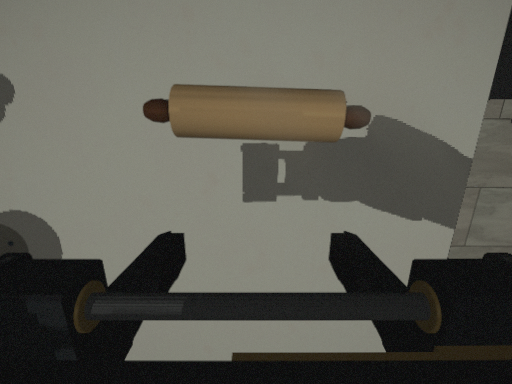

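The pin is horizontal in the wrist view, barrel from (172,112) to (345,117). The arm is at its q5/q7 limits, so I turn the gripper half a turn back: same grasp line, away from the limits.

>>> play_rows([
  [100, 0, 0, 0, 0, 0, -10],
  [100, 0, 0, 0, 0, 0, -10],
  [100, 0, 0, 0, 0, 0, -10],
  [100, 0, 0, 0, 0, 0, -10],
  [100, 0, 0, 0, 0, 0, -10],
  [100, 0, 0, 0, 0, 0, -10],
  [100, 0, 0, 0, 0, 0, -10],
  [100, 0, 0, 0, 0, 0, -10],
])

```text
clock: 12.95
tool_pos: [0.4531, 0.218, 0.3239]
eef_rot: [0.996, -0.086, -0.0, 0.0]
contact_force: [-0.3, -0.2, -0.2]
opening: 0.998
finger_force: 0.0
```

>>> play_rows([
  [100, 0, 0, 0, 0, 0, -10],
  [100, 0, 0, 0, 0, 0, -10],
  [100, 0, 0, 0, 0, 0, -10],
  [100, 0, 0, 0, 0, 0, -10],
  [100, 0, 0, 0, 0, 0, -10],
  [100, 0, 0, 0, 0, 0, -10],
  [100, 0, 0, 0, 0, 0, -10],
  [100, 0, 0, 0, 0, 0, -10],
])

```text
clock: 13.95
tool_pos: [0.4532, 0.218, 0.3239]
eef_rot: [0.819, 0.574, -0.0, 0.0]
contact_force: [1.1, 0.0, 0.1]
opening: 1.0
finger_force: 0.0
```

>>> play_rows([
  [100, 0, 0, 0, 0, 0, -10],
  [100, 0, 0, 0, 0, 0, -10],
  [100, 0, 0, 0, 0, 0, 0],
])

```text
clock: 14.32
tool_pos: [0.4532, 0.2183, 0.3239]
eef_rot: [0.709, 0.705, -0.0, -0.0]
contact_force: [0.2, -1.0, -0.4]
opening: 1.002
finger_force: 0.0
```

```bash
python3 - <<'E'
from h import *
np.set_printoptions(precision=4,suppress=True)
s=status.get_state();print(s['clock'],s['tool_pos'],s['q'],s['contact_force']);R=Ro.from_quat(s['eef_rot']);print(R.as_matrix())
t=Ro.from_matrix([[0,1,0],[1,0,0],[0,0,-1]]); print('fix deg (tool)',(R.inv()*t).as_rotvec(degrees=True))
o=dict(tool_pos=[0.4516,0.225,0.3216],eef_rot=Ro.from_matrix([[0.0102,-.9999,-.0026],[-.9999,-.0102,-.0036],[.0036,.0026,-1]]).as_quat())
for p in [(172,112),(345,117),(144,110),(370,117)]: print(pix2w('wrist',p,.025,o)[:2])
for p in [(172,86),(343,91)]: print('far',pix2w('wrist',p,.025,o)[:2])
for p in [(176,137),(341,141)]: print('near',pix2w('wrist',p,.025,o)[:2])
E
```

```text
14.325 [0.4532 0.2183 0.3239] [-0.554   0.6611  0.0218  2.0146 -0.0304  0.4666 -0.5147] [ 0.1622 -0.9594 -0.4039]
[[ 0.0051  1.     -0.0004]
 [ 1.     -0.0051  0.0001]
 [ 0.0001 -0.0004 -1.    ]]
fix deg (tool) [-0.0224 -0.0048 -0.2902]
[0.5347 0.1482]
[0.3641 0.1513]
[0.562  0.1466]
[0.3393 0.1511]
far [0.5326 0.1244]
far [0.3686 0.1273]
near [0.5327 0.1724]
near [0.3656 0.1748]
```

>>> play_rows([
  [100, 0, 0, 0.04, 0, 0, 0],
  [100, 0, 0, 0.04, 0, 0, 0],
  [100, 0, 0, 0.04, 0, 0, 0],
  [100, 0, 0, 0.025, 0, 0, 0],
  [100, -0.01, 0, 0, 0, 0, 0],
  [100, -0.01, 0, 0, 0, 0, 0],
  [100, -0.005, 0, 0, 0, 0, 0],
  [100, 0, 0, 0, 0, 0, 0],
])

```text
clock: 15.32
tool_pos: [0.4533, 0.1948, 0.1799]
eef_rot: [0.708, 0.707, 0.001, 0.0]
contact_force: [0.5, -0.2, -0.1]
opening: 0.996
finger_force: 0.0
```

>>> play_rows([
  [100, -0.004, 0, 0, 0, 0, 0],
  [100, -0.004, 0, 0, 0, 0, 0],
  [100, -0.004, 0, 0, 0, 0, 0],
  [100, -0.005, 0, 0, 0, 0, 0],
  [100, -0.006, 0, 0, 0, 0, 0],
  [100, -0.008, 0, 0, 0, 0, 0],
  [100, -0.008, 0, 0, 0, 0, 0],
  [100, -0.008, 0, 0, 0, 0, 0],
])

```text
clock: 16.32
tool_pos: [0.453, 0.1477, 0.179]
eef_rot: [0.707, 0.707, -0.0, 0.0]
contact_force: [0.4, 0.3, 0.5]
opening: 1.0
finger_force: 0.1
```

>>> play_rows([
  [100, -0.008, 0, 0, 0, 0, 0],
  [100, -0.008, 0, 0, 0, 0, 0],
  [100, -0.008, 0, 0, 0, 0, 0],
  [100, -0.008, 0, 0, 0, 0, 0],
  [100, -0.008, 0, 0, 0, 0, 0],
  [100, -0.008, 0, 0, 0, 0, 0],
  [100, -0.008, 0, 0, 0, 0, 0],
  [100, -0.008, 0, 0, 0, 0, 0],
])

```text
clock: 17.32
tool_pos: [0.4551, 0.0844, 0.1803]
eef_rot: [0.707, 0.707, -0.001, -0.001]
contact_force: [-0.6, 0.3, 0.0]
opening: 1.003
finger_force: 0.0
```

>>> play_rows([
  [100, -0.008, 0, 0, 0, 0, 0],
  [100, -0.008, 0, 0, 0, 0, 0],
  [100, -0.008, 0, 0, 0, 0, 0],
  [100, -0.008, 0, 0, 0, 0, 0],
  [100, -0.008, 0, 0, 0, 0, 0],
  [100, -0.005, 0, 0, 0, 0, 0],
  [100, -0.003, 0, 0, 0, 0, 0],
  [100, 0, 0, 0, 0, 0, 0],
])

```text
clock: 18.32
tool_pos: [0.4551, 0.0368, 0.1803]
eef_rot: [0.707, 0.707, -0.001, -0.001]
contact_force: [-0.8, -0.2, -0.1]
opening: 1.002
finger_force: 0.0
```

```bash
python3 - <<'E'
from h import *
np.set_printoptions(precision=4,suppress=True)
s=status.get_state();print(s['clock'],s['tool_pos'],s['contact_force'])
a=snap('side')[170:300,215:375]
cv2.imwrite('pics/s5.png',cv2.resize(a,None,fx=4.6,fy=4.6,interpolation=cv2.INTER_CUBIC)[:598,:,::-1])
E
```

```text
18.325 [0.4551 0.0368 0.1803] [-0.7972 -0.2199 -0.0906]
```

View pics/s5.png

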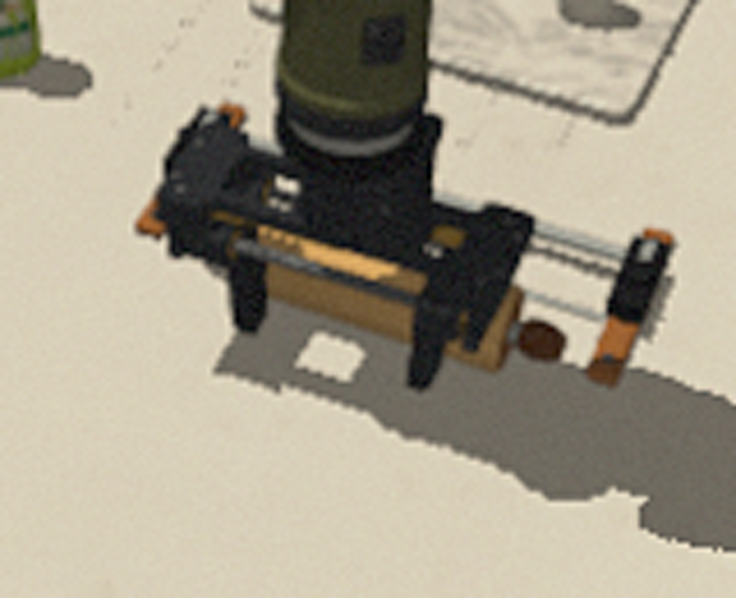

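The pin sits parallel, just ahead of the fingers, with its knob (542,342) clear of the runner. Now slowly onto the first bar.

>>> play_rows([
  [100, -0.004, 0, 0, 0, 0, 0],
  [100, -0.004, 0, 0, 0, 0, 0],
  [100, -0.004, 0, 0, 0, 0, 0],
  [100, -0.004, 0, 0, 0, 0, 0],
  [100, -0.004, 0, 0, 0, 0, 0],
  [100, -0.004, 0, 0, 0, 0, 0],
  [100, -0.004, 0, 0, 0, 0, 0],
  [100, -0.004, 0, 0, 0, 0, 0],
])

```text
clock: 19.38
tool_pos: [0.4551, 0.0046, 0.1803]
eef_rot: [0.707, 0.707, -0.001, -0.001]
contact_force: [0.7, 0.6, 0.4]
opening: 1.0
finger_force: 0.1
```

>>> play_rows([
  [100, -0.002, 0, 0, 0, 0, 0],
  [100, -0.002, 0, 0, 0, 0, 0],
])

```text
clock: 19.62
tool_pos: [0.4551, 0.0008, 0.1803]
eef_rot: [0.707, 0.707, -0.001, -0.001]
contact_force: [-1.5, 0.2, 0.3]
opening: 1.001
finger_force: 0.0
```

>>> play_rows([
  [100, -0.002, 0, 0, 0, 0, 0],
  [100, -0.002, 0, 0, 0, 0, 0],
])

```text
clock: 19.88
tool_pos: [0.4551, -0.0031, 0.1803]
eef_rot: [0.707, 0.707, -0.001, -0.001]
contact_force: [-0.4, -0.1, 0.3]
opening: 0.998
finger_force: 0.1
```

>>> play_rows([
  [100, -0.002, 0, 0, 0, 0, 0],
  [100, -0.002, 0, 0, 0, 0, 0],
])

```text
clock: 20.12
tool_pos: [0.4551, -0.0072, 0.1803]
eef_rot: [0.707, 0.707, -0.001, -0.001]
contact_force: [0.3, -0.1, 0.5]
opening: 1.003
finger_force: 0.1
```

>>> play_rows([
  [100, -0.002, 0, 0, 0, 0, 0],
  [100, -0.002, 0, 0, 0, 0, 0],
  [100, -0.002, 0, 0, 0, 0, 0],
])

```text
clock: 20.5
tool_pos: [0.4551, -0.0132, 0.1803]
eef_rot: [0.707, 0.707, -0.001, -0.001]
contact_force: [-0.2, -0.3, -0.1]
opening: 1.001
finger_force: 0.1
```

>>> play_rows([
  [100, -0.002, 0, 0, 0, 0, 0],
  [100, 0, 0, 0, 0, 0, 0],
])

```text
clock: 20.75
tool_pos: [0.455, -0.0153, 0.1803]
eef_rot: [0.707, 0.707, -0.001, -0.001]
contact_force: [1.0, -0.9, -0.1]
opening: 1.003
finger_force: 0.0
```

>>> play_rows([
  [100, -0.002, 0, 0, 0, 0, 0],
  [100, 0, 0, 0, 0, 0, 0],
])

```text
clock: 21.0
tool_pos: [0.4551, -0.0166, 0.1804]
eef_rot: [0.707, 0.707, -0.001, -0.001]
contact_force: [-0.5, 3.0, 1.3]
opening: 1.0
finger_force: 1.1
```

>>> play_rows([
  [100, -0.002, 0, 0, 0, 0, 0],
  [100, 0, 0, 0, 0, 0, 0],
])

```text
clock: 21.25
tool_pos: [0.4552, -0.0182, 0.1804]
eef_rot: [0.707, 0.708, -0.0, -0.001]
contact_force: [-0.2, 4.4, 1.9]
opening: 1.001
finger_force: 2.4
```

Bar 1 is met at TCP y ≈ −0.0155, matching the vision estimate; the pin should settle near TCP y −0.0375.

>>> play_rows([
  [100, -0.002, 0, 0, 0, 0, 0],
  [100, -0.001, 0, 0, 0, 0, 0],
])

```text
clock: 21.5
tool_pos: [0.4551, -0.0226, 0.1804]
eef_rot: [0.707, 0.707, -0.002, -0.0]
contact_force: [-0.6, 2.2, 0.4]
opening: 0.999
finger_force: 0.9
```

>>> play_rows([
  [100, -0.002, 0, 0, 0, 0, 0],
  [100, -0.001, 0, 0, 0, 0, 0],
])

```text
clock: 21.75
tool_pos: [0.455, -0.0261, 0.1803]
eef_rot: [0.708, 0.707, -0.002, -0.0]
contact_force: [-0.4, 0.6, 0.2]
opening: 1.0
finger_force: 0.4
```

>>> play_rows([
  [100, -0.002, 0, 0, 0, 0, 0],
  [100, -0.001, 0, 0, 0, 0, 0],
])

```text
clock: 22.0
tool_pos: [0.455, -0.0288, 0.1803]
eef_rot: [0.707, 0.707, -0.002, -0.0]
contact_force: [-0.6, -0.1, -0.0]
opening: 0.999
finger_force: 0.0
```

>>> play_rows([
  [100, -0.002, 0, 0, 0, 0, 0],
  [100, -0.001, 0, 0, 0, 0, 0],
])

```text
clock: 22.25
tool_pos: [0.4551, -0.0314, 0.1803]
eef_rot: [0.707, 0.707, -0.002, -0.001]
contact_force: [0.2, -0.1, -0.2]
opening: 0.999
finger_force: 0.0
```

>>> play_rows([
  [100, -0.002, 0, 0, 0, 0, 0],
  [100, -0.001, 0, 0, 0, 0, 0],
  [100, 0, 0, 0, 0, 0, 0],
])

```text
clock: 22.62
tool_pos: [0.4551, -0.0342, 0.1804]
eef_rot: [0.707, 0.707, -0.001, -0.001]
contact_force: [0.2, 0.1, 0.4]
opening: 0.999
finger_force: 0.0
```

>>> play_rows([
  [100, -0.001, 0, 0, 0, 0, 0],
  [100, -0.001, 0, 0, 0, 0, 0],
  [100, 0, 0, 0, 0, 0, 0],
])

```text
clock: 23.0
tool_pos: [0.4551, -0.0362, 0.1804]
eef_rot: [0.707, 0.707, -0.001, -0.001]
contact_force: [-0.4, -0.1, -0.1]
opening: 0.998
finger_force: 0.0
```

>>> play_rows([
  [100, -0.001, 0, 0, 0, 0, 0],
  [100, 0, 0, 0, 0, 0, 0],
])

```text
clock: 23.25
tool_pos: [0.4551, -0.0372, 0.1804]
eef_rot: [0.707, 0.707, -0.001, -0.001]
contact_force: [-0.1, 1.2, 0.0]
opening: 1.002
finger_force: 0.0
```

>>> play_rows([
  [100, -0.001, 0, 0, 0, 0, 0],
  [100, 0, 0, 0, 0, 0, 0],
])

```text
clock: 23.5
tool_pos: [0.4551, -0.038, 0.1804]
eef_rot: [0.707, 0.707, -0.001, -0.001]
contact_force: [0.6, 0.5, -0.0]
opening: 1.002
finger_force: 0.3
```

>>> play_rows([
  [100, -0.001, 0, 0, 0, 0, 0],
  [100, 0, 0, 0, 0, 0, 0],
])

```text
clock: 23.75
tool_pos: [0.4551, -0.0385, 0.1803]
eef_rot: [0.707, 0.707, -0.001, -0.001]
contact_force: [-0.1, 3.2, -0.7]
opening: 0.997
finger_force: 1.3
```

>>> play_rows([
  [100, -0.001, 0, 0, 0, 0, 0],
  [100, 0, 0, 0, 0, 0, 0],
])

```text
clock: 24.0
tool_pos: [0.4551, -0.0392, 0.1803]
eef_rot: [0.707, 0.707, -0.0, -0.002]
contact_force: [-0.3, 4.3, -0.5]
opening: 0.998
finger_force: 2.5
```

>>> play_rows([
  [100, -0.001, 0, 0, 0, 0, 0],
  [100, 0, 0, 0, 0, 0, 0],
])

```text
clock: 24.25
tool_pos: [0.4551, -0.0399, 0.1804]
eef_rot: [0.707, 0.707, -0.0, -0.002]
contact_force: [-0.6, 5.8, -0.2]
opening: 1.002
finger_force: 3.1
```

>>> play_rows([
  [100, -0.001, 0, 0, 0, 0, 0],
  [100, 0, 0, 0, 0, 0, 0],
])

```text
clock: 24.5
tool_pos: [0.4551, -0.0404, 0.1803]
eef_rot: [0.707, 0.708, 0.0, -0.002]
contact_force: [0.2, 7.5, -0.7]
opening: 0.994
finger_force: 3.7
```

>>> play_rows([
  [100, -0.001, 0, 0, 0, 0, 0],
  [100, 0, 0, 0, 0, 0, 0],
])

```text
clock: 24.75
tool_pos: [0.4551, -0.0409, 0.1803]
eef_rot: [0.707, 0.708, 0.001, -0.003]
contact_force: [-0.8, 9.0, -0.3]
opening: 0.998
finger_force: 4.3
```

It yields about 2 mm at 9 N, which is enough. Backing off slowly, then up.

>>> play_rows([
  [100, 0.002, 0, 0, 0, 0, 0],
  [100, 0.002, 0, 0, 0, 0, 0],
  [100, 0.003, 0, 0, 0, 0, 0],
  [100, 0.006, 0, 0, 0, 0, 0],
  [100, 0.015, 0, 0, 0, 0, 0],
  [100, 0.02, 0, 0, 0, 0, 0],
  [100, 0.03, 0, 0, 0, 0, 0],
  [100, 0.03, 0, 0, 0, 0, 0],
])

```text
clock: 25.75
tool_pos: [0.4551, 0.0653, 0.1803]
eef_rot: [0.707, 0.707, -0.002, 0.0]
contact_force: [-0.4, 0.3, -0.2]
opening: 1.002
finger_force: 0.0
```

>>> play_rows([
  [100, 0.02, 0, -0.02, 0, 0, 0],
  [100, 0.02, 0, -0.04, 0, 0, 0],
  [100, 0.02, 0, -0.04, 0, 0, 0],
  [100, 0, 0, 0, 0, 0, 0],
  [100, 0, 0, 0, 0, 0, 0],
])

```text
clock: 26.38
tool_pos: [0.4552, 0.1238, 0.2796]
eef_rot: [0.707, 0.707, -0.002, -0.0]
contact_force: [-0.5, -0.8, -0.3]
opening: 1.0
finger_force: 0.0
```

```bash
python3 - <<'E'
from h import *
np.set_printoptions(precision=4,suppress=True)
s=status.get_state();print(s['clock'],s['tool_pos'],s['contact_force'])
a=snap('side')[120:270,185:385]; snap('scene')
cv2.imwrite('pics/s6.png',cv2.resize(a,None,fx=4,fy=4,interpolation=cv2.INTER_CUBIC)[:,:,::-1])
for l in ['pot_mid','pin_mid','mill']:
    for d in finder.spot_in('side',l)[:1]: print(l,round(d['score'],2),cam2w('side',d['at']))
E
```

```text
26.375 [0.4552 0.1238 0.2796] [-0.4847 -0.8192 -0.2519]
pot_mid 0.74 [ 0.416  -0.3193  0.058 ]
pin_mid 0.67 [ 0.418  -0.3218  0.0614]
mill 0.67 [ 0.5563 -0.3441  0.0562]
```

View pics/s6.png

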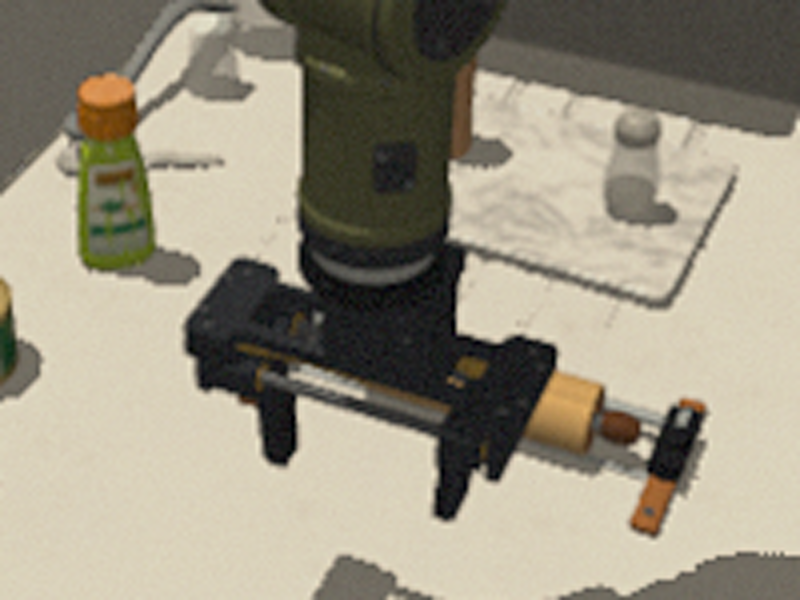

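The pin lies between the two bars (knob at (620,428)), the pot stands on the tray, and the robot is clear of everything.

```bash
python3 -c "
from plant import r
print(r.finish_job())"
```

```text
the job is handed in; nothing more can be done
None
```

The job is handed in: the pepper pot stands upright on the free half of the tray, and the rolling pin lies between the two bars after pressing the second one about 2 mm at 9 N; no verdict came back.

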